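Load the stirrer carton into its counter holder

TASK

The new carton of wooden stirrers stands on end at the open end of its steel holder. Never lift it: push it high up so that it topples over and lies in the holder with its window facing up, then slide it fully home against the end stop and swing the red-sleeved wire bail over until it drops down behind the carton's end. Leave the cup, lid, shaker and muffin beside it where they are.

Things in the scene. Friction and masses are not known exactly. Their poses are not given: they have to be found in the camera images.
- holder: Dark sheet-steel tray fixed to the counter, 250 long (x) x 150 wide (y), 60 mm high at its hinge cheeks. Origin: centre of its underside. Level bed 6 mm above the counter, x = -125 to +125 mm; open at the -x end; at the +x end an upright end stop, inner face at x = +120 mm, top 52 mm high. Flared sides 26 mm high leave 112 mm at the bed, 135 mm at their top.
- carton: White carton with green bands, 50 (x) x 100 (y) x 160 mm (z), 0.2 to 0.4 kg. Starts standing on end on the holder's bed near its open end, axes close to the holder's. Origin: centre of its standing underside. Its -x face has the window; pushed high on that face it topples about its lower +x edge and lies with its z axis along the holder's +x, about 15 to 30 mm short of the end stop.
- carton_centre (a point): Centre of the carton (its axes are the carton's). With the carton lying home in the holder it is at x = +40 mm, y = 0, z = 31 mm in the holder's frame.
- carton_window (a point): Centre of the carton's window face (the -x face); 56 mm above the counter when the carton lies in the holder with the window up.
- carton_foot (a point): Middle of the carton's lower +x edge, about which it topples; it stays on the holder's bed, 6 mm above the counter, all the time unless the carton is lifted.
- bail (a joint): Wire bail's angle, rad: 0 = right down, its bar behind the home carton's end (at x = -52, z = 30 mm in the holder's frame); about 1.7 upright; 2.1 leaning out past the end stop. Hinge across the holder at x = +125, z = 51 mm. Light friction holds it at its start, 1.75 to 2.1; pushed over to about 1.1 it falls down by itself. If the carton is over 6 mm short of home, the bar stays on top of it.
- bail_bar (a point): Middle of the bail's cross bar, where it has a red sleeve 70 mm long and 11 mm thick; the steel wire is 6 mm thick, the bar 135 mm long across the holder, 178 mm from the hinge.
- cup: Brown paper cup, 82 mm wide, 92 mm high, empty and light, beside the holder. Origin: centre of its base.
- shaker: Salt shaker, 44 mm wide, 90 mm high, beside the holder. Origin: centre of its base.
- muffin: Muffin, 85 mm wide, 73 mm high, beside the holder. Origin: centre of its base.
- lid: White cup lid, 85 mm wide, 16 mm high, lying on the counter on the other side of the holder. Origin: centre of its underside.
Things that resemble listed ones, but are neither listed nor needed, are in the scene too. Of the things like the carton, leave any that is orange; of the rest the smaller one is meant.

How it is judged:
By the outcome, as a careful person would: the job done as asked, in the order asked, and still so for the second after the job is handed in, with the robot touching nothing.
It also fails if it takes over 48 s, if anything falls off the work surface, if the arm or the gripper's body presses on something with over 40 N, if the wrist force passes 120 N, or if a joint passes its speed limit or range.

ROBOT

A 6-joint arm with a two-finger parallel gripper is mounted at the origin on a cart in front of the work surface, level with it; the furniture and walls round the work are solid. World frame = base frame: x ahead of the robot, y to its left, z up, the work surface at z = 0. Lengths are in mm, angles in rad, forces in N, time in s.
With the tool pointing down it reaches from about 275 to 750 mm from the base axis. Payload 10.2 kg.
Tool frame: the origin (TCP) lies midway between the tips of the shut fingers; the grasp point (between the pads) lies 19 mm behind it (r.grip_depth is the distance from the TCP to the grasp point, in mm); z points along the fingers, y is the line along which they close (so a half turn about z gives the same grasp; the last joint's range is limited). The gripper opens to 88 mm and grips with 3 to 60 N. Pads are 18 mm wide; open, the fingers measure 123 mm over their backs; the gripper's body (75 mm by 187 mm) begins 45 mm behind the grasp point.
Start: joints at [-1.44, 0.313, 1.498, -0, 1.331, -0.223], TCP at [181.882, -492.494, 238.72] pointing down, gripper open.
Joint ranges: [-2.94, 2.94], [-0.97, 2.17], [0.19, 2.56], [-1.23, 4.37], [0.02, 3.11], [-2.88, 2.88]. Speed limits (rad/s): [2.39, 2.39, 3.01, 3.14, 3.14, 3.14].

INTERFACE

Orientations are given as a unit quaternion [w, x, y, z].
In Python, from workcell import r gives the robot as it stands.
- The arm moves only by the tool send_rows, never from a script. Its argument "commands" is a list of rows, each an object of numbers: "jaw": the opening, from -1 (shut) to 1 (fully open), so that 0 is half open; "x", "y", "z": the shift along the tool's x, y, z in cm; "spin": the turn about the tool's z in degrees. In form: [{"jaw": .., "x": .., "y": .., "z": .., "spin": ..}, ...]. A call has 1 to 12 rows; each row is the pose to reach, as a shift and turn from the pose commanded when the call began, along the tool's axes at that moment; what a row does not reach only later rows make up. A row lasts 1/8 s, in which the tool goes at most 62.5 mm and 10.7 degrees, less where a joint would pass 70% of its speed; a pose out of reach is approached as far as the arm can. A call with a gripper value outside its range is refused whole. The fingers move at their own pace and stop on an object; "newtons" is the grip in N (left out, the last holds). Time passes only in rows, so rows that repeat a pose let the fingers close. It gives the time, the measured TCP pose, the force, the opening and the grip force at its end, in the units of the state.
- r.observe(): the state, without advancing time (a new reading comes with each control period).
- r.camera(name): name is "side" or "top"; returns the picture (400x640x3 uint8, blue, green, red); there is no depth.
- r.calibration(name): a dict with "fx", "fy", "cx", "cy" (pixels), "cam_to_world" (4x4, takes a point from camera to world coordinates). Camera axes: x right, y down, z forward; pixel columns grow to the right and rows downward; lengths in mm; the calibration is good to about 2 mm. A picture is of the moment at which its call begins. calibration takes no time and is no camera call.
- r.sign_off(): hands the job in; it is judged then, once.
The state is a dict: "t": time; "q": joint angles; "dq": joint speeds; "tau": joint torques, N m; "tool_pos": TCP position; "ee_rot": TCP orientation; "force": force on the tool from outside, world axes, zero at the start; "torque": the same for the moment, N m; "width": finger opening in mm; "grasp_force": force on a finger pad.
Only numpy, scipy, OpenCV 4.12 (cv2) and the standard library are available. Lean on these libraries where they do the work, as an engineer would, in place of code of your own. Each camera call takes 0.05 s, during which the arm holds its last target. There are 200 camera calls.

## Working session

There is one attempt and no reset: what is moved stays moved. The work goes in short steps, Python scripts to look and compute and a tool call to move; the robot and the scene stay as the last step left them, time stands still between calls to the robot, and variables do not carry over. Pictures are saved under pics/ and viewed, at most 10 in all, crops included, and the job is handed in when it is done.

Besides the shell and the picture viewer there is one more tool, called as a command line: name --argument value ..., lists and objects as JSON in quotes. send_rows: Moves the arm, as the interface text tells. Its arguments: {"type":"object","properties":{"commands":{"type":"array"},"newtons":{"type":"number"}},"required":["commands"]}

```bash
mkdir -p pics
python3 - <<'E'
from workcell import r
import cv2,json
for n in("side","top"):
    cv2.imwrite(f"pics/{n}0.png",r.camera(n)); c=r.calibration(n); print(n,c)
s=r.observe(); print({k:s[k] for k in("t","tool_pos","ee_rot","force","width")})
E
```

```text
side {'fx': 479.61559445598294, 'fy': 479.61559445598294, 'cx': 316.87549994156393, 'cy': 209.00618840365433, 'cam_to_world': array([[-4.64759574e-01,  3.53905595e-01, -8.11633765e-01,
         1.18834355e+03],
       [ 8.85237645e-01,  2.05167173e-01, -4.17445497e-01,
         5.14812463e+02],
       [ 1.87843082e-02, -9.12500554e-01, -4.08643964e-01,
         4.39098005e+02],
       [ 0.00000000e+00,  0.00000000e+00,  0.00000000e+00,
         1.00000000e+00]])}
top {'fx': 377.3995016420358, 'fy': 377.3995016420358, 'cx': 323.51173767444567, 'cy': 201.070947222168, 'cam_to_world': array([[ 1.03243640e-01, -9.71267143e-01,  2.14431546e-01,
         3.21933207e+02],
       [-9.94653119e-01, -1.00288094e-01,  2.46469246e-02,
         1.57052242e+02],
       [-2.43381703e-03, -2.15829644e-01, -9.76428001e-01,
         9.03134711e+02],
       [ 0.00000000e+00,  0.00000000e+00,  0.00000000e+00,
         1.00000000e+00]])}
{'t': 0.1, 'tool_pos': array([ 181.85235055, -492.27039099,  238.23331058]), 'ee_rot': array([-5.65302613e-04,  9.84393432e-01,  1.75980824e-01,  2.18531180e-05]), 'force': array([ 0.37056604, -0.14835642, -0.22179348]), 'width': 88.12062727566574}
```

View pics/side0.png

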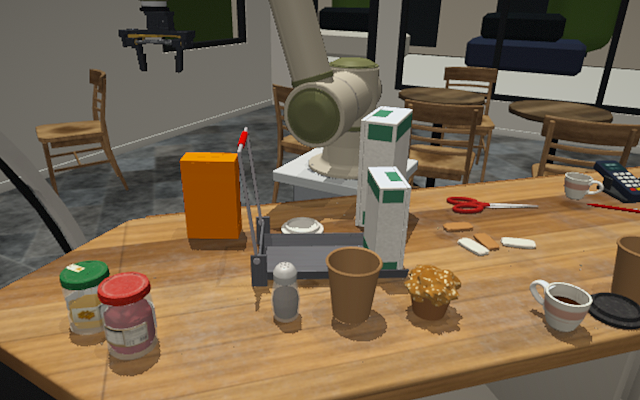

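View pics/top0.png

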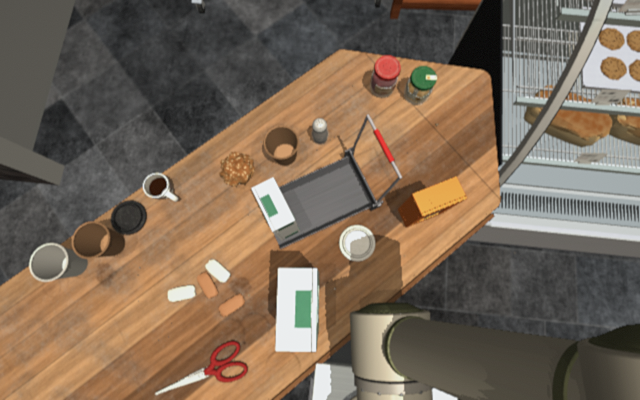

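Candidates for the carton: the small white/green one in the holder at top (272,208) and side (387,220), the large white/green one at top (297,310) and side (385,165), and the orange one at top (440,197). The small one in the holder fits the description. I'll check it in a close crop.

Run:
```python
import cv2
a=cv2.imread("pics/top0.png")[100:260,220:420]; cv2.imwrite("pics/topc.png",cv2.resize(a,(800,640)[:2],interpolation=cv2.INTER_CUBIC)[:600])
b=cv2.imread("pics/side0.png")[100:300,230:470]; cv2.imwrite("pics/sidec.png",cv2.resize(b,(720,600),interpolation=cv2.INTER_CUBIC))
```

```text
(no output)
```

View pics/topc.png

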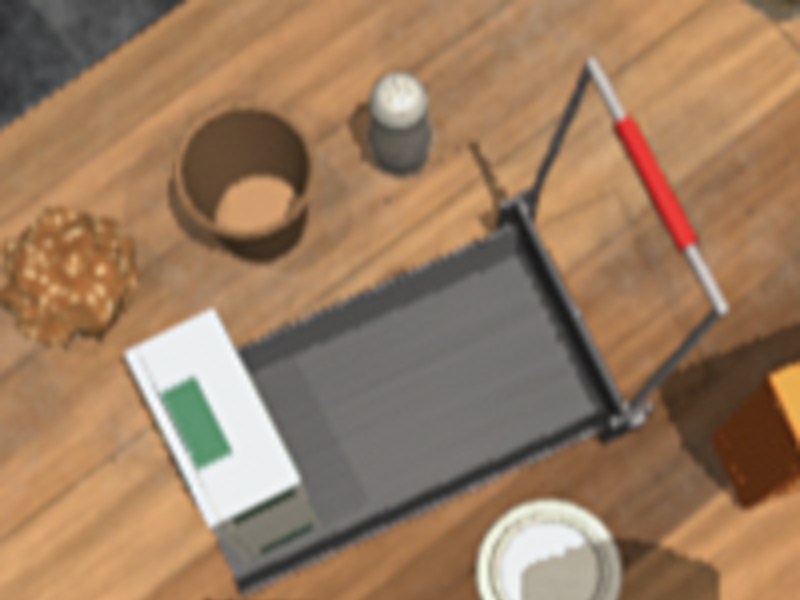

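View pics/sidec.png

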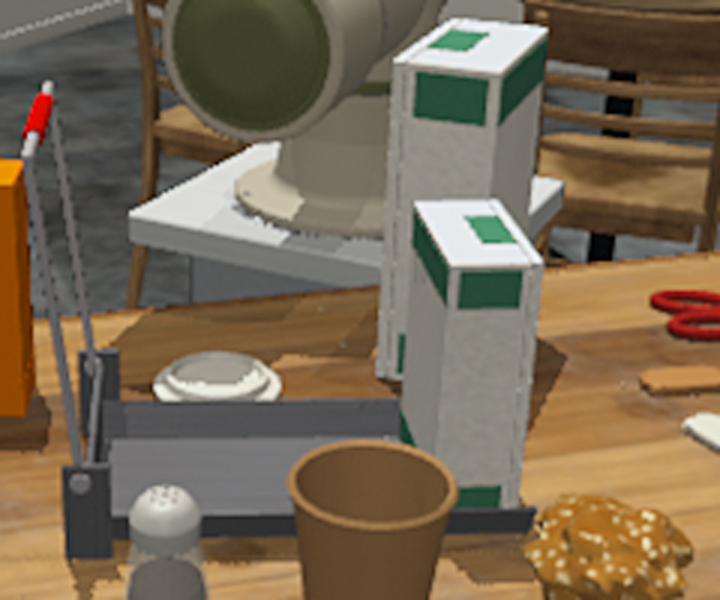

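The crops confirm the small white/green carton. Its top corners in the top crop are (127,352), (213,310), (300,485), (212,525); it stands at the open end of the holder. The bail's red bar runs from (590,60) to (722,308), and the hinge cheeks are at (515,205) and (632,418).

```bash
cat > h.py <<'E'
import numpy as np
from workcell import r
def ray(n,u,v):
    c=r.calibration(n);T=c["cam_to_world"]
    return T[:3,3],T[:3,:3]@np.array([(u-c["cx"])/c["fx"],(v-c["cy"])/c["fy"],1])
def atz(n,u,v,z):
    o,d=ray(n,u,v);return o+d*(z-o[2])/d[2]
def tri(p,q):
    o,d=ray("top",*p);e,f=ray("side",*q)
    A=np.stack([d,-f],1);s=np.linalg.lstsq(A,e-o,rcond=None)[0]
    a,b=o+d*s[0],e+f*s[1];return (a+b)/2,np.linalg.norm(a-b)
def tc(x,y):return 220+x/4,100+y/4
def sc(x,y):return 230+x/3,100+y/3
E
python3 - <<'E'
from h import *
np.set_printoptions(precision=1,suppress=True)
C=[atz("top",*tc(*p),166) for p in((127,352),(213,310),(300,485),(212,525))]
for c in C:print(c)
cen=sum(C)/4;print("cen",cen)
ax=[C[1]-C[0],C[2]-C[1],C[2]-C[3],C[3]-C[0]];print([np.linalg.norm(a) for a in ax],[np.degrees(np.arctan2(a[1],a[0])) for a in ax])
h1,h2=atz("top",*tc(515,203),58),atz("top",*tc(632,416),58);print("cheeks",h1,h2,np.linalg.norm(h1-h2),np.degrees(np.arctan2(*(h1-h2)[[1,0]])))
# bed open end corner bottom
print("open corner z~26",atz("top",*tc(238,588),6),atz("top",*tc(238,588),26))
for p,q in(((590,60),(48,85)),((722,308),(28,155))):
    print("bar",tri(tc(*p),sc(*q)))
print("hinges",tri(tc(515,203),sc(85,475)),tri(tc(632,416),sc(97,360)))
for nm,p,z in(("cup",(243,165),92),("shk",(400,95),85),("muf",(70,270),60),("lid",(548,570),10)):print(nm,atz("top",*tc(*p),z))
E
```

```text
[495.8 322.4 166. ]
[522.1 282.2 166. ]
[437.4 227.5 166. ]
[413.2 268.2 166. ]
cen [467.1 275.1 166. ]
[np.float64(48.05391531759403), np.float64(100.77860063113164), np.float64(47.32157527000603), np.float64(98.84031181071069)] [np.float64(-56.88033879146365), np.float64(-147.16800758642339), np.float64(-59.226721725805724), np.float64(-146.72612532687222)]
cheeks [634.8 131.6  58. ] [513.5  53.6  58. ] 144.18324688344563 32.75608012012377
open corner z~26 [397.3 272.    6. ] [395.6 269.4  26. ]
bar (array([632. , 110.1, 260.4]), np.float64(1.1563334945625645))
bar (array([542.6,  29.6, 188.2]), np.float64(0.2197771608069077))
hinges (array([637.7, 130.1,  52.4]), np.float64(3.144044585792689)) (array([514.7,  53.4,  51.6]), np.float64(1.1622263021610728))
cup [629.1 289.   92. ]
shk [683.9 204.8  85. ]
muf [566.3 386.4  60. ]
lid [426.4  90.4  10. ]
```

Run:
```python
from h import *
np.set_printoptions(precision=1,suppress=True)
a=np.radians(-57.2);ux=np.array([np.cos(a),np.sin(a)]);uy=np.array([-ux[1],ux[0]]);O=np.array([507.4,197.2])
H=lambda p:np.array([(p[:2]-O)@ux,(p[:2]-O)@uy,p[2]])
for p,q in(((590,60),(28,155)),((722,308),(48,85)),((657,183),(38,120))):
    w,e=tri(tc(*p),sc(*q));print("bar",w,e,H(w))
for nm,p,z in(("far26",(245,355),26),("far26b",(505,238),26),("near26",(240,588),26),("near26b",(600,425),26),("stop",(530,225),52),("stop",(608,405),52),("ch",(515,203),60),("ch",(632,416),60)):
    w=atz("top",*tc(*p),z);print(nm,w,H(w))
w=np.array([467.1,275.1,166]);print("carton",H(w))
for p in((127,352),(213,310),(300,485),(212,525)):print(H(atz("top",*tc(*p),166)))
print("side top corners",[H(atz("side",*sc(*p),166)) for p in((415,200),(497,200),(542,264),(450,269))])
```

```text
bar [647.3 107.7 228.9] 0.9792493391328965 [151.   69.1 228.9]
bar [530.4  36.7 227.7] 0.4710552756749779 [147.3 -67.6 227.7]
bar [588.8  71.2 226.7] 1.3383935837911616 [150.    0.2 226.7]
far26 [534.2 283.1  26. ] [-57.7  69.1  26. ]
far26b [623.6 134.7  26. ] [115.4  63.8  26. ]
near26 [395.7 268.3  26. ] [-120.2  -55.4   26. ]
near26b [513.4  68.2  26. ] [111.7 -64.9  26. ]
stop [624.2 121.4  52. ] [127.   57.1  52. ]
stop [519.9  67.1  52. ] [116.1 -59.9  52. ]
ch [634.  131.7  60. ] [123.7  71.   60. ]
ch [513.1  53.9  60. ] [123.5 -72.9  60. ]
carton [-87.3   8.3 166. ]
[-111.5   58.1  166. ]
[-63.5  58.3 166. ]
[-63.4 -42.4 166. ]
[-110.7  -40.8  166. ]
side top corners [array([-63.4, -38.6, 166. ]), array([-111.6,  -36.9,  166. ]), array([-110.9,   64.4,  166. ]), array([-61.2,  69.3, 166. ])]
```

```bash
cat >> h.py <<'E'
A=np.radians(-58.8);UX=np.array([np.cos(A),np.sin(A)]);UY=np.array([-UX[1],UX[0]]);O=np.array([575,92.])-125*UX
H=lambda p:np.array([(p[:2]-O)@UX,(p[:2]-O)@UY,p[2]])
W=lambda x,y:O+x*UX+y*UY
def st():
    s=r.observe();np.set_printoptions(precision=1,suppress=True);q=s["ee_rot"]
    print("t",round(s["t"],2),"H",H(s["tool_pos"]),"w",s["tool_pos"],"F",s["force"],"xdeg",np.degrees(2*np.arctan2(q[2],q[1])),s["width"])
E
python3 - <<'E'
from h import *
st()
# big carton: top corner tri: top pic right-bottom etc
print("big top", [ (w:=atz("top",u,v,z),w)[0] for z in(225,) for u,v in((278,268),(316,268),(313,350),(276,350))])
print("big side z",[atz("side",u,v,225) for u,v in((373,107),(412,110),(398,123),(362,120))])
print("orange top",[atz("top",u,v,z) for z in(150,) for u,v in((412,195),(460,178),(466,198),(420,217))])
print("orange side",[atz("side",u,v,150) for u,v in((182,154),(240,154))])
E
```

```text
t 0.1 H [ 421.1 -639.   238.2] w [ 181.9 -492.3  238.2] F [ 0.4 -0.1 -0.2] xdeg 20.271485329729046 88.12062727566574
big top [array([341.8, 241.8, 225. ]), array([348.8, 174.9, 225. ]), array([212.2, 165.2, 225. ]), array([205.7, 227.5, 225. ])]
big side z [array([239.4, 154.4, 225. ]), array([222.5, 233.8, 225. ]), array([344. , 245.2, 225. ]), array([358.2, 179.3, 225. ])]
orange top [array([518.6,  -3.1, 150. ]), array([565. , -99.9, 150. ]), array([ 523.7, -113.2,  150. ]), array([474.5, -21.6, 150. ])]
orange side [array([ 513.9, -130.1,  150. ]), array([456. , -34.1, 150. ])]
```

Chosen: the small carton in the holder. The holder's yaw is about -58.8°, and the carton sits at hx -87, hy 2.5. I'll raise the tool, turn it into line with the holder, and go behind the carton.

send_rows --commands '[{"jaw": -1, "x": 0, "y": 0, "z": -6, "spin": 0}, {"jaw": -1, "x": 3, "y": -4, "z": -10, "spin": 0}, {"jaw": -1, "x": 51.6, "y": -69.6, "z": -10, "spin": -10.9}, {"jaw": -1, "x": 51.6, "y": -69.6, "z": -10, "spin": -10.9}, {"jaw": -1, "x": 51.6, "y": -69.6, "z": -10, "spin": -10.9}, {"jaw": -1, "x": 51.6, "y": -69.6, "z": -10, "spin": -10.9}, {"jaw": -1, "x": 51.6, "y": -69.6, "z": -10, "spin": -10.9}, {"jaw": -1, "x": 51.6, "y": -69.6, "z": -10, "spin": -10.9}, {"jaw": -1, "x": 51.6, "y": -69.6, "z": -10, "spin": -10.9}, {"jaw": -1, "x": 51.6, "y": -69.6, "z": -10, "spin": -10.9}, {"jaw": -1, "x": 51.6, "y": -69.6, "z": -10, "spin": -10.9}, {"jaw": -1, "x": 51.6, "y": -69.6, "z": -10, "spin": -10.9}]' --newtons 20

```text
t: 1.6
tool_pos: [370.8, 156.6, 338.5]
ee_rot: [0.0, 0.963, 0.269, 0.0]
force: [0.5, -1.8, 0.9]
width: 0.3
grasp_force: 0.0
```

```bash
python3 -c "
from h import *
st()"
```

```text
t 1.6 H [ -36.  -141.2  338.5] w [370.8 156.6 338.5] F [ 0.5 -1.8  0.9] xdeg 31.200261413987988 0.2894717829471301
```

send_rows --commands '[{"jaw": -1, "x": 7, "y": -6.5, "z": 0, "spin": 0}, {"jaw": -1, "x": 14.3, "y": -12.9, "z": 0, "spin": 0}, {"jaw": -1, "x": 14.3, "y": -12.9, "z": 0, "spin": 0}, {"jaw": -1, "x": 14.3, "y": -12.9, "z": 0, "spin": 0}, {"jaw": -1, "x": 14.3, "y": -12.9, "z": 5, "spin": 0}, {"jaw": -1, "x": 14.3, "y": -12.9, "z": 10, "spin": 0}, {"jaw": -1, "x": 14.3, "y": -12.9, "z": 15, "spin": 0}, {"jaw": -1, "x": 14.3, "y": -12.9, "z": 19.4, "spin": 0}, {"jaw": -1, "x": 14.3, "y": -12.9, "z": 19.4, "spin": 0}, {"jaw": -1, "x": 14.3, "y": -12.9, "z": 19.4, "spin": 0}]'

```text
t: 2.85
tool_pos: [427.3, 338.7, 146.6]
ee_rot: [-0.0, 0.963, 0.268, 0.001]
force: [0.2, -0.3, 0.4]
width: 0.4
grasp_force: 0.0
```

Run:
```python
from h import *
import cv2
st()
a=r.camera("side")[:300,230:540];b=r.camera("top")[100:360,180:430]
a=cv2.resize(a,(440,426));b=cv2.resize(b,(360,374));c=np.zeros((430,800,3),np.uint8);c[:426,:440]=a;c[:374,440:]=b
cv2.imwrite("pics/p1.png",c)
```

```text
t 2.85 H [-162.5    1.4  146.6] w [427.3 338.7 146.6] F [ 0.2 -0.3  0.4] xdeg 31.147030451354738 0.42678525758512625
```

View pics/p1.png

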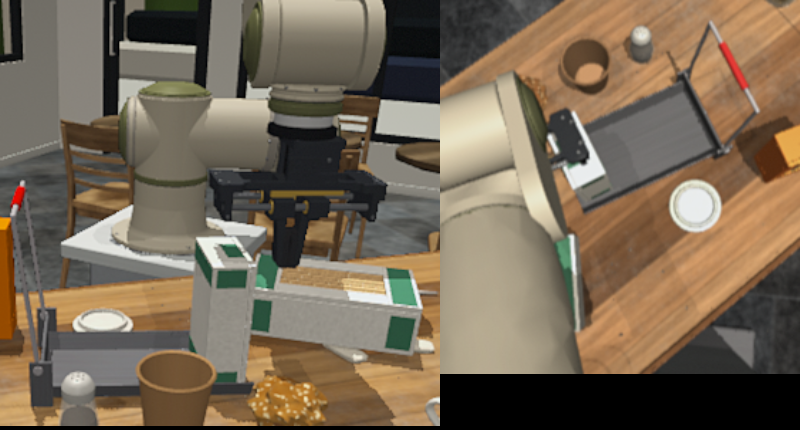

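The pictures show the small carton still standing in the holder, with the finger behind it at composite (288,250). The spare big carton has tipped over and now lies clear of the holder at composite (335,305): my arm brushed it in transit. The cup, lid, shaker and muffin haven't moved. Next I push the small carton high up.

send_rows --commands '[{"jaw": -1, "x": 0, "y": 1.5, "z": 0, "spin": 0}, {"jaw": -1, "x": 0, "y": 2.8, "z": 0, "spin": 0}, {"jaw": -1, "x": 0, "y": 3.5, "z": 0, "spin": 0}, {"jaw": -1, "x": 0, "y": 4.2, "z": 0, "spin": 0}, {"jaw": -1, "x": 0, "y": 5, "z": 0, "spin": 0}, {"jaw": -1, "x": 0, "y": 5.8, "z": 0, "spin": 0}, {"jaw": -1, "x": 0, "y": 6.6, "z": 0, "spin": 0}, {"jaw": -1, "x": 0, "y": 7.4, "z": 0, "spin": 0}]'

```text
t: 3.95
tool_pos: [465.0, 274.9, 144.5]
ee_rot: [0.0, 0.963, 0.269, -0.0]
force: [-0.5, 0.3, -0.8]
width: 0.4
grasp_force: 0.0
```

send_rows --commands '[{"jaw": -1, "x": 0, "y": 0.7, "z": 0, "spin": 0}, {"jaw": -1, "x": 0, "y": 1.4, "z": 0, "spin": 0}, {"jaw": -1, "x": 0, "y": 2.1, "z": 0, "spin": 0}, {"jaw": -1, "x": 0, "y": 2.8, "z": 0, "spin": 0}, {"jaw": -1, "x": 0, "y": 2.8, "z": 0, "spin": 0}, {"jaw": -1, "x": 0, "y": 2.8, "z": 0, "spin": 0}, {"jaw": -1, "x": 0, "y": 2.8, "z": 0, "spin": 0}, {"jaw": -1, "x": 0, "y": 2.8, "z": 0, "spin": 0}]'

```text
t: 4.95
tool_pos: [479.1, 251.5, 144.5]
ee_rot: [0.0, 0.963, 0.269, -0.0]
force: [0.3, -0.5, 0.9]
width: 0.2
grasp_force: 0.0
```

Run:
```python
from h import *
import cv2
st()
a=r.camera("side")[:300,230:540];b=r.camera("top")[100:360,180:430]
a=cv2.resize(a,(440,426));b=cv2.resize(b,(360,374));c=np.zeros((430,800,3),np.uint8);c[:426,:440]=a;c[:374,440:]=b
cv2.imwrite("pics/p2.png",c)
```

```text
t 4.95 H [-61.1   0.6 144.5] w [479.1 251.5 144.5] F [ 0.3 -0.5  0.9] xdeg 31.185452960278063 0.15308245745331728
```

View pics/p2.png

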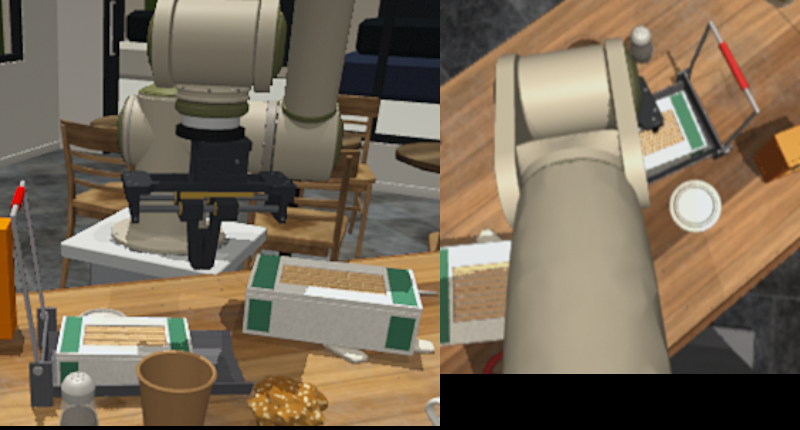

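The carton now lies in the holder with its window up (side composite (125,335)), short of the end stop. I'll back off, lower behind its end and slide it home.

send_rows --commands '[{"jaw": -1, "x": 0, "y": -3.5, "z": 0, "spin": 0}, {"jaw": -1, "x": 0, "y": -7, "z": 0, "spin": 0}, {"jaw": -1, "x": 0, "y": -7, "z": 4, "spin": 0}, {"jaw": -1, "x": 0, "y": -7, "z": 8, "spin": 0}, {"jaw": -1, "x": 0, "y": -7, "z": 12, "spin": 0}, {"jaw": -1, "x": 0, "y": -7, "z": 12, "spin": 0}, {"jaw": -1, "x": 0, "y": -5.5, "z": 12, "spin": 0}, {"jaw": -1, "x": 0, "y": -4, "z": 12, "spin": 0}, {"jaw": -1, "x": 0, "y": -3, "z": 12, "spin": 0}, {"jaw": -1, "x": 0, "y": -2, "z": 12, "spin": 0}, {"jaw": -1, "x": 0, "y": -1, "z": 12, "spin": 0}]'

```text
t: 6.42
tool_pos: [474.5, 259.3, 24.7]
ee_rot: [-0.0, 0.963, 0.269, 0.0]
force: [0.2, 0.1, -0.3]
width: 0.4
grasp_force: 0.0
```

send_rows --commands '[{"jaw": -1, "x": 0, "y": 0.3, "z": 0, "spin": 0}, {"jaw": -1, "x": 0, "y": 0.6, "z": 0, "spin": 0}, {"jaw": -1, "x": 0, "y": 0.6, "z": 0, "spin": 0}]'

```text
t: 6.8
tool_pos: [477.2, 254.8, 24.5]
ee_rot: [0.0, 0.963, 0.269, 0.0]
force: [-0.3, -0.0, -0.6]
width: 0.8
grasp_force: 0.2
```

```bash
python3 -c "
from h import *
st()"
```

```text
t 6.8 H [-65.    0.7  24.5] w [477.2 254.8  24.5] F [-0.3 -0.  -0.6] xdeg 31.18546997489592 0.75493298719255
```

send_rows --commands '[{"jaw": -1, "x": 0, "y": 0.3, "z": 0, "spin": 0}, {"jaw": -1, "x": 0, "y": 0.5, "z": 0, "spin": 0}, {"jaw": -1, "x": 0, "y": 0.5, "z": 0, "spin": 0}]'

```text
t: 7.18
tool_pos: [479.8, 250.4, 24.5]
ee_rot: [0.0, 0.963, 0.269, -0.0]
force: [-0.8, 0.1, 0.8]
width: 0.9
grasp_force: 0.5
```

send_rows --commands '[{"jaw": -1, "x": 0, "y": 0.2, "z": 0, "spin": 0}, {"jaw": -1, "x": 0, "y": 0.4, "z": 0, "spin": 0}]'

```text
t: 7.42
tool_pos: [481.8, 247.0, 24.5]
ee_rot: [-0.0, 0.963, 0.269, -0.0]
force: [-1.8, 1.9, 1.0]
width: 0.5
grasp_force: 1.1
```

send_rows --commands '[{"jaw": -1, "x": 0, "y": 0.2, "z": 0, "spin": 0}, {"jaw": -1, "x": 0, "y": 0.4, "z": 0, "spin": 0}]'

```text
t: 7.68
tool_pos: [482.0, 245.2, 24.4]
ee_rot: [-0.002, 0.963, 0.268, -0.002]
force: [-16.0, 19.4, 8.6]
width: 0.3
grasp_force: 12.3
```

A force of 25 N along the holder says the carton has reached the stop. I'll lift off and go behind the bail over the top, then check from above.

send_rows --commands '[{"jaw": -1, "x": 0, "y": -1, "z": 0, "spin": 0}, {"jaw": -1, "x": 0, "y": -4, "z": 0, "spin": 0}, {"jaw": -1, "x": 0, "y": -4, "z": -6, "spin": 0}, {"jaw": -1, "x": 0, "y": -4, "z": -12, "spin": 0}, {"jaw": -1, "x": 0, "y": -4, "z": -18, "spin": 0}, {"jaw": -1, "x": 0, "y": -4, "z": -24, "spin": 0}, {"jaw": -1, "x": 0, "y": 0, "z": -31, "spin": 0}, {"jaw": -1, "x": 0, "y": 6, "z": -31, "spin": 0}, {"jaw": -1, "x": 0, "y": 12, "z": -31, "spin": 0}, {"jaw": -1, "x": 0, "y": 18, "z": -31, "spin": 0}, {"jaw": -1, "x": 0, "y": 24.8, "z": -31, "spin": 0}, {"jaw": -1, "x": 0, "y": 24.8, "z": -31, "spin": 0}]'

```text
t: 9.18
tool_pos: [613.4, 27.8, 333.2]
ee_rot: [0.0, 0.964, 0.266, -0.001]
force: [-0.2, 0.0, 0.3]
width: 0.6
grasp_force: 0.0
```

Run:
```python
from h import *
import cv2
st()
a=r.camera("side")[:300,100:440];b=r.camera("top")[100:280,230:410]
a=cv2.resize(a,(430,380));b=cv2.resize(b,(370,370),interpolation=cv2.INTER_CUBIC);c=np.zeros((380,800,3),np.uint8);c[:,:430]=a;c[:370,430:]=b
cv2.imwrite("pics/p3.png",c)
```

```text
t 9.18 H [199.8  -0.4 333.2] w [613.4  27.8 333.2] F [-0.2  0.   0.3] xdeg 30.90718256836049 0.5596174622840556
```

View pics/p3.png

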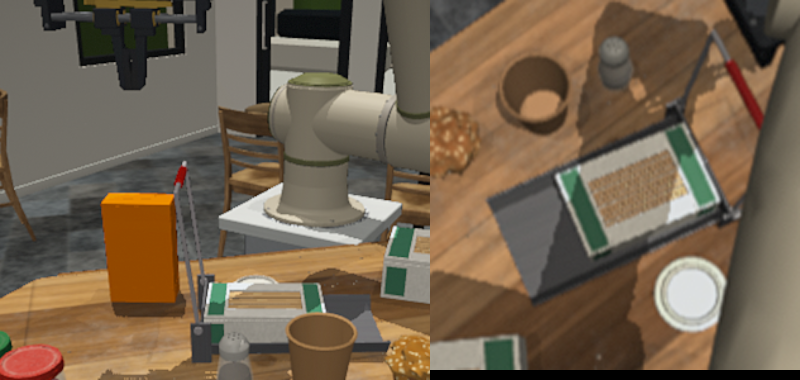

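The carton lies at the stop end of the holder: near end edge at composite (555,177)-(592,258), far end at (678,125)-(718,208). The bail bar is at (743,93). I'll put numbers on it.

Run:
```python
from h import *
np.set_printoptions(precision=1,suppress=True)
k=180/370
for p,z in(((555,177),56),((592,258),56),((678,125),56),((718,208),56),((488,200),6),((488,200),26),((535,300),26)):print(p,H(atz("top",230+(p[0]-430)*k,100+p[1]*k,z)))
```

```text
(555, 177) [-37.1  52.   56. ]
(592, 258) [-38.  -49.6  56. ]
(678, 125) [115.5  47.9  56. ]
(718, 208) [113.  -58.6  56. ]
(488, 200) [-119.1   74.1    6. ]
(488, 200) [-117.8   68.4   26. ]
(535, 300) [-115.4  -60.9   26. ]
```

The carton is home, so now I lower behind the bail and push it over.

send_rows --commands '[{"jaw": -1, "x": 0, "y": 0, "z": 5, "spin": 0}, {"jaw": -1, "x": 0, "y": 0, "z": 10, "spin": 0}, {"jaw": -1, "x": 0, "y": 0, "z": 13.8, "spin": 0}, {"jaw": -1, "x": 0, "y": 0, "z": 13.8, "spin": 0}, {"jaw": -1, "x": 0, "y": -2, "z": 13.8, "spin": 0}, {"jaw": -1, "x": 0, "y": -3.5, "z": 13.8, "spin": 0}, {"jaw": -1, "x": 0, "y": -4.5, "z": 13.8, "spin": 0}, {"jaw": -1, "x": 0, "y": -5.5, "z": 13.8, "spin": 0}, {"jaw": -1, "x": 0, "y": -6.5, "z": 13.8, "spin": 0}]'

```text
t: 10.4
tool_pos: [578.3, 87.6, 196.6]
ee_rot: [0.0, 0.963, 0.269, 0.0]
force: [-0.2, -0.3, -1.5]
width: 0.4
grasp_force: 0.1
```

send_rows --commands '[{"jaw": -1, "x": 0, "y": -1.2, "z": 0.2, "spin": 0}, {"jaw": -1, "x": 0, "y": -2.4, "z": 0.4, "spin": 0}, {"jaw": -1, "x": 0, "y": -3.6, "z": 0.7, "spin": 0}, {"jaw": -1, "x": 0, "y": -4.8, "z": 1, "spin": 0}, {"jaw": -1, "x": 0, "y": -6, "z": 1.3, "spin": 0}, {"jaw": -1, "x": 0, "y": -7.2, "z": 1.6, "spin": 0}, {"jaw": -1, "x": 0, "y": -8.4, "z": 2, "spin": 0}, {"jaw": -1, "x": 0, "y": -9.4, "z": 2.4, "spin": 0}, {"jaw": -1, "x": 0, "y": -10, "z": 2.6, "spin": 0}, {"jaw": -1, "x": 0, "y": -10, "z": 2.6, "spin": 0}, {"jaw": -1, "x": 0, "y": -10, "z": 2.6, "spin": 0}, {"jaw": -1, "x": 0, "y": -10, "z": 2.6, "spin": 0}]'

```text
t: 11.9
tool_pos: [527.0, 172.4, 170.6]
ee_rot: [0.0, 0.963, 0.268, 0.0]
force: [-0.5, 0.0, -0.5]
width: 0.4
grasp_force: 0.0
```

Run:
```python
from h import *
import cv2
st()
a=r.camera("side")[:300,100:440];b=r.camera("top")[100:280,230:410]
a=cv2.resize(a,(430,380));b=cv2.resize(b,(370,370),interpolation=cv2.INTER_CUBIC);c=np.zeros((380,800,3),np.uint8);c[:,:430]=a;c[:370,430:]=b
cv2.imwrite("pics/p4.png",c)
```

```text
t 11.9 H [ 31.4   0.6 170.6] w [527.  172.4 170.6] F [-0.5  0.  -0.5] xdeg 31.14721597633003 0.38678208211533743
```

View pics/p4.png

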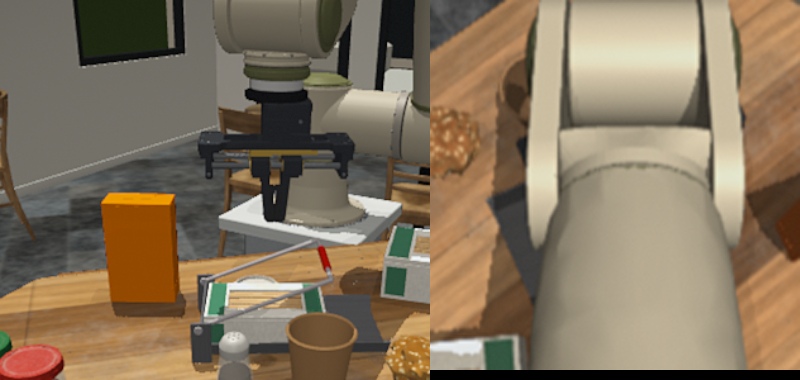

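The bail is part-way down, its red sleeve at composite (323,258) and clear of the finger, so it is still falling. I'll retreat up and back and look again.

send_rows --commands '[{"jaw": -1, "x": 0, "y": 0, "z": -6, "spin": 0}, {"jaw": -1, "x": 0, "y": 0, "z": -12, "spin": 0}, {"jaw": -1, "x": 0, "y": 4, "z": -16, "spin": 0}, {"jaw": -1, "x": 0, "y": 10, "z": -16, "spin": 0}, {"jaw": -1, "x": 0, "y": 16, "z": -16, "spin": 0}, {"jaw": -1, "x": 0, "y": 20, "z": -16, "spin": 0}, {"jaw": -1, "x": 0, "y": 20, "z": -16, "spin": 0}, {"jaw": -1, "x": 0, "y": 20, "z": -16, "spin": 0}, {"jaw": -1, "x": 0, "y": 20, "z": -16, "spin": 0}, {"jaw": -1, "x": 0, "y": 20, "z": -16, "spin": 0}, {"jaw": -1, "x": 0, "y": 20, "z": -16, "spin": 0}, {"jaw": -1, "x": 0, "y": 20, "z": -16, "spin": 0}]'

```text
t: 13.5
tool_pos: [630.3, 1.7, 330.6]
ee_rot: [0.0, 0.963, 0.269, 0.0]
force: [-0.0, 0.1, 0.0]
width: 0.7
grasp_force: 0.0
```

Run:
```python
from h import *
import cv2
st()
a=r.camera("side")[150:350,200:440];b=r.camera("top")[100:280,230:410]
a=cv2.resize(a,(430,358),interpolation=cv2.INTER_CUBIC);b=cv2.resize(b,(370,370),interpolation=cv2.INTER_CUBIC);c=np.zeros((380,800,3),np.uint8);c[:358,:430]=a;c[:370,430:]=b
cv2.imwrite("pics/p5.png",c)
```

```text
t 13.5 H [230.9   0.5 330.6] w [630.3   1.7 330.6] F [-0.   0.1  0. ] xdeg 31.18264674084553 0.7150951708529043
```

View pics/p5.png

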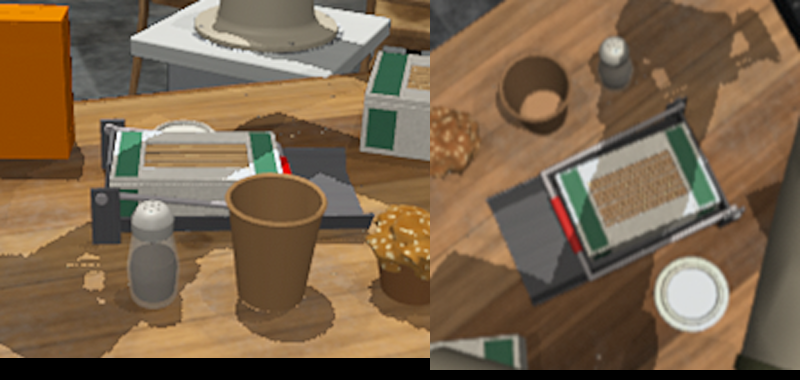

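The bail is fully down behind the carton's end, with the red sleeve at composite (565,223) and below the carton's top in the side view (285,165). The cup, lid, shaker and muffin are where they were.

```bash
python3 -c "
from workcell import r
print(r.sign_off())"
```

```text
the job is handed in; nothing more can be done
None
```

The job is handed in at about 13.6 s: the carton lies window up against the end stop, the bail is down behind its end, and the cup, lid, shaker and muffin weren't moved, but on the way in my arm knocked over the larger spare white carton, which stayed on the counter.

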